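# Hang the parts tote on the hook stand, past the paint tin

### The arm

A 7-joint arm with a two-finger parallel gripper is mounted at the origin on a cart in front of the work surface, level with it; the furniture and walls round the work are solid. World frame = base frame: x ahead of the robot, y to its left, z up, the work surface at z = 0. Lengths are in m, angles in rad, forces in N, time in s.
With the tool pointing down it reaches from about 0.425 to 0.825 m from the base axis. Payload 3.6 kg.
Tool frame: the origin (TCP) lies at the very end of the fingers, on their centre line; the grasp point (between the pads) lies 19 mm behind it; y points along the fingers, x is the direction in which the jaws open and shut, and the axes are right-handed (so a half turn about y gives the same grasp; the last joint's range is limited). The gripper opens to 93 mm and grips with 3 to 60 N. Pads are 15 mm wide; open, the fingers measure 128 mm over their backs; the gripper's body (75 mm by 188 mm) begins 65 mm behind the grasp point.
Start: joints at [-0.026, 0.615, -0.013, 1.423, 0.008, 1.103, -0.04], TCP at [0.65, 0, 0.219] pointing down, gripper open.
Joint ranges: [-3.12, 3.12], [-0.3, 2.06], [-1.34, 1.32], [0.26, 2.42], [-1.36, 4.5], [0.01, 1.98], [-2.84, 2.84]. Speed limits (rad/s): [2.79, 2.79, 3.14, 3.14, 3.14, 3.14, 3.14].

### API

Orientations are given as a unit quaternion [w, x, y, z].
In Python, from station import status, vision, job gives the robot as it stands.
- The arm moves only by the shell command python3 -m pendant 'ROWS' [FORCE]. ROWS is JSON, a list of rows, each a list of 3 entries, a list of its own where there are three numbers: the shift along the tool's x, y, z in mm, then the turn about the tool's y in degrees, then the closure in counts, from 0 (fully open) to 255 (shut). In form: [[[tx, ty, tz], spin, hand], ...]. A call has 1 to 10 rows; each row shifts and turns the pose as measured when the row begins, along the tool's axes as they then stand; what a row does not reach is not made up. A row lasts 1/10 s, in which the tool goes at most 50 mm and 8.59 degrees, less where a joint would pass 70% of its speed; a pose out of reach is approached as far as the arm can. A call with a gripper value outside its range is refused whole. The fingers move at their own pace and stop on an object; FORCE is the grip in N (left out, the last holds). Time passes only in rows, so rows that do not move let the fingers close. It gives the time, the measured TCP pose, the force and the opening at its end, in the units of the state.
- status.state(): the state, without advancing time (a new reading comes with each control period).
- vision.grab_frame(name): name is "scene" or "side" or "wrist"; returns a dict with "image" (384x512x3 uint8, red, green, blue), "vertical_fov" (degrees; the focal length in pixels is half the picture's height over the tangent of half this angle, whatever the lens; pixels are square), "cx", "cy" (the principal point, pixels), "k1" (the pictures are not rectified: a ray, as slopes to the right and down, at radius r is drawn at 1 + k1 r^2 times it, then the intrinsics apply), "origin" and "orientation" of the camera in the world; the wrist camera has in their place "hand_eye" (4x4, takes a point from camera to tool coordinates, whose origin is the TCP and whose axes are the tool frame's). Camera axes: x right, y up, looking along -z (the intrinsics and any distortion apply to the point x, -y, -z); pixel columns grow to the right and rows downward; lengths in m; the calibration is good to about 2 mm. A picture is of the moment at which its call begins: read the wrist's pose just before it. There is no depth.
- job.sign_off(): hands the job in, once; it reports no verdict.
The state is a dict: "clock": time; "qpos": joint angles; "dq": joint speeds; "tau": joint torques, N m; "tcp_pos": TCP position; "tool_rot": TCP orientation; "contact_force": force on the tool from outside, world axes, zero at the start; "wrist_torque": the same for the moment, N m; "opening": finger opening in m.
Only numpy, scipy, OpenCV 4.12 (cv2) and the standard library are available. Lean on these libraries where they do the work, as an engineer would, in place of code of your own. Each camera call takes 0.05 s, during which the arm holds its last target.

### The job

Lift the paint tin off its round mark on the plywood board and stand it aside on the open worktop, then take the small blue parts tote that stood behind it and hang it by its steel arched handle on the hook of the stand, hanging freely and upright. Finally stand the tin back upright on its mark, and leave the other things on the worktop where they are.

Things in the scene. Friction and masses are not known exactly. Their poses are not given: they have to be found in the camera images.
- tin_center (a point): Centre (half-way up) of the paint tin: upright green and silver cylinder, 62 mm diameter, 112 mm tall, about 0.25 kg, z axis up. It starts on its mark, about 5 mm in front of the tote, so that there is no room for a finger in front of the tote's grip.
- tin: The same paint tin; origin at the centre of its underside.
- tin_mark (a point): Centre of the round yellow-rimmed grey mark, 72 mm diameter, flush on the plywood board; at the height on which the tin stands (6 mm above the worktop). Its x axis points from the mark to the tote's place, y along the board.
- tote_grip (a point): Centre of the tote's black grip plate: 16 mm thick along x (grip it across this, from above), 64 mm wide along y, 42 mm tall along z (up). The tote: slim blue open box with fixed bolts in it, 36 mm deep (x), 92 mm wide (y), 40 mm high, underside 107 mm below this point; total height 128 mm; about 0.18 kg. Above the box rises a rigid arched steel handle of 6 mm round bar in the y-z plane, with the grip plate on top of it.
- tote_eye (a point): Underside of the arched handle's highest point, in its middle: 29 mm below tote_grip, 78 mm above the tote's underside and 38 mm above the box's rim. Here the handle lies on the hook. Axes as tote_grip (y along the handle's width).
- tote: The same tote; origin at the centre of its underside.
- hook_seat (a point): Top of the hook's bar at its seat, where the handle should come to rest, 153 mm above the worktop. The hook is an 8 mm round steel bar that runs from the column, 48 mm along this point's +x, level to the seat and then bends up to the red tip at -x; z up. It is open above: the handle is brought over the tip from the -x side, the hook's bar crossing under the arch, and lowered. The column (14 mm across, ball top 10 mm above the seat) is the highest part.
- hook_tip (a point): Centre of the hook's red ball tip, 10 mm diameter, 24 mm along -x from hook_seat and 7 mm above it.
- stand: Fixed steel hook stand: base plate 130 x 110 x 12 mm with a column; origin on the worktop right below hook_seat, same axes.
- blue_cone: blue sewing-thread cone, 60x62x100 mm; bystander, origin at its underside. Leave it alone.
- tub: white plastic tub with lid, 65x72x50 mm; bystander, origin at its underside. Leave it alone.
- tape_roll: roll of brown tape lying flat, 94 mm across, 25 mm high; bystander, origin at its underside. Leave it alone.
- stapler: blue desk stapler, 34x126x46 mm; bystander, origin at its underside. Leave it alone.
- tape_measure: yellow pocket tape measure, 29x77x58 mm; bystander, origin at its underside. Leave it alone.
- board: Fixed plywood board, 136 x 140 x 6 mm, origin at its underside's centre; the mark lies 30 mm along -x, the tote's place 24 mm along +x, with 8 mm high stops beside and behind it. Board and stand may swap sides; the worktop between them, in front of the printer and its paper, is free for setting the tin down. The computer at the right rear is a solid box about 130 mm high.

How it is judged:
By the outcome, as a careful person would: the job done as asked, in the order asked, and still so for the second after the job is handed in, with the robot touching nothing.
It also fails if it takes over 72 s, if anything falls off the work surface, if the arm or the gripper's body presses on something with over 40 N, if the wrist force passes 120 N, or if a joint passes its speed limit or range.

## Working session

There is one attempt and no reset: what is moved stays moved. The work goes in short steps, Python scripts to look and compute and a shell command to move; the robot and the scene stay as the last step left them, time stands still between calls to the robot, and variables do not carry over. Pictures are saved under pics/ and viewed, and the job is handed in when it is done.

```bash
ls; mkdir -p pics; cat > h.py <<'E'
import numpy as np, cv2
from station import status, vision, job
from scipy.spatial.transform import Rotation as R
def q2R(q): return R.from_quat([q[1],q[2],q[3],q[0]]).as_matrix()
def grab(name,fn=None):
    s=status.state(); f=vision.grab_frame(name)
    if name=="wrist":
        H=np.array(f["hand_eye"]); Rt=q2R(s["tool_rot"]); p=np.array(s["tcp_pos"])
        f["o"]=Rt@H[:3,3]+p; f["R"]=Rt@H[:3,:3]
    else:
        f["o"]=np.array(f["origin"]); o=np.array(f["orientation"]); f["R"]=q2R(o) if o.size==4 else o.reshape(3,3)
    h=f["image"].shape[0]; fl=h/2/np.tan(np.radians(f["vertical_fov"])/2)
    f["K"]=np.array([[fl,0,f["cx"]],[0,fl,f["cy"]],[0,0,1]]); f["D"]=np.array([f["k1"],0,0,0],float)
    if fn: cv2.imwrite(fn,f["image"][:,:,::-1])
    return f
def ray(f,u,v):
    a=cv2.undistortPointsIter(np.array([[[u,v]]],float),f["K"],f["D"],None,None,(3,50,1e-10))[0,0]
    return f["o"], f["R"]@np.array([a[0],-a[1],-1.])
def onz(f,u,v,z):
    o,d=ray(f,u,v); return o+d*(z-o[2])/d[2]
def proj(f,P):
    c=f["R"].T@(np.array(P)-f["o"]); 
    return cv2.projectPoints(np.array([[c[0],-c[1],-c[2]]]),np.zeros(3),np.zeros(3),f["K"],f["D"])[0][0,0]
def tri(rs):
    A=0;b=0
    for o,d in rs:
        d=d/np.linalg.norm(d); M=np.eye(3)-np.outer(d,d); A=A+M; b=b+M@o
    return np.linalg.solve(A,b)
E
python3 - <<'E'
from h import *
for n in("scene","side","wrist"):
    f=grab(n,f"pics/{n}0.png"); print(n,f["vertical_fov"],f["k1"],f["cx"],f["cy"],f["o"].round(3),f["R"].round(2).tolist())
print(status.state())
E
```

```text
pics
scene 46.88399409049238 0.05070845357935804 262.92974159983646 188.63822932026 [-0.593  0.195  1.19 ] [[-0.21, 0.65, -0.73], [-0.98, -0.14, 0.15], [-0.0, 0.74, 0.67]]
side 56.91444676075127 -0.09845503306441476 259.23259033779726 188.08090715577237 [ 0.077 -1.241  0.708] [[0.92, 0.15, -0.35], [-0.38, 0.37, -0.85], [0.0, 0.92, 0.4]]
wrist 66.63070199178472 0.0028589001560190355 259.29430410584473 198.052185435678 [0.65  0.068 0.384] [[1.0, 0.0, 0.0], [-0.0, 0.97, 0.25], [-0.0, -0.25, 0.97]]
{'clock': 0.15, 'qpos': array([-0.02649924,  0.61567763, -0.01265162,  1.42449033,  0.00812188,
        1.10339414, -0.04041609]), 'dq': array([ 0.00122934, -0.00323301, -0.00163818, -0.00406035, -0.00021299,
        0.0002495 , -0.00164089]), 'tau': array([ 1.13936116e-03, -4.59350109e+01,  2.09416850e-01, -1.65943640e+01,
       -6.11101720e-02,  1.81601685e-02,  1.63591380e-04]), 'tcp_pos': array([6.49412824e-01, 2.81160243e-05, 2.17773223e-01]), 'tool_rot': array([-7.07101153e-01,  7.07111757e-01, -6.48334390e-04, -7.08701795e-04]), 'contact_force': array([ 0.10999768,  0.70582189, -0.2948908 ]), 'wrist_torque': array([-0.03420473,  0.0203508 , -0.00824592]), 'opening': 0.09303455378690335}
```

View pics/scene0.png

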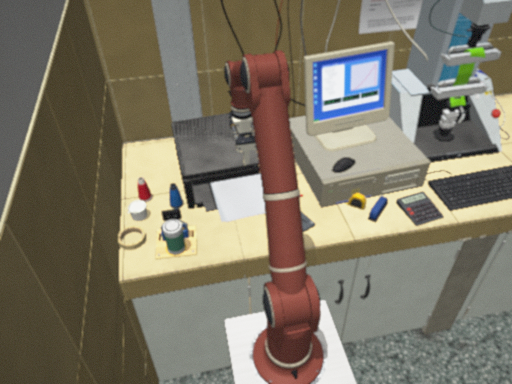

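View pics/side0.png

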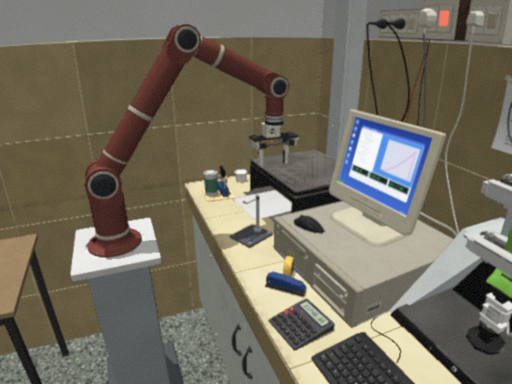

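View pics/wrist0.png

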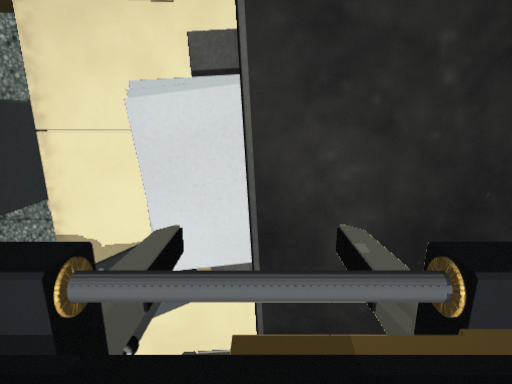

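```bash
python3 - <<'E'
import cv2
a=cv2.imread("pics/scene0.png");b=cv2.imread("pics/side0.png")
cv2.imwrite("pics/sc_c.png",cv2.resize(a[170:270,110:220],None,fx=5,fy=5,interpolation=3))
cv2.imwrite("pics/si_c.png",cv2.resize(b[150:260,185:325],None,fx=5,fy=5,interpolation=3))
from h import *
E
```

```text
(no output)
```

View pics/sc_c.png

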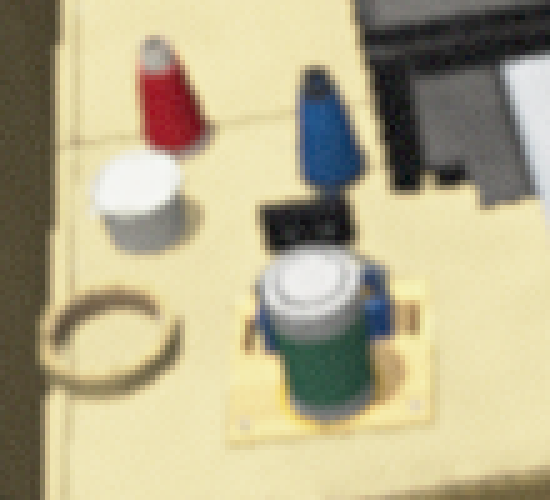

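View pics/si_c.png

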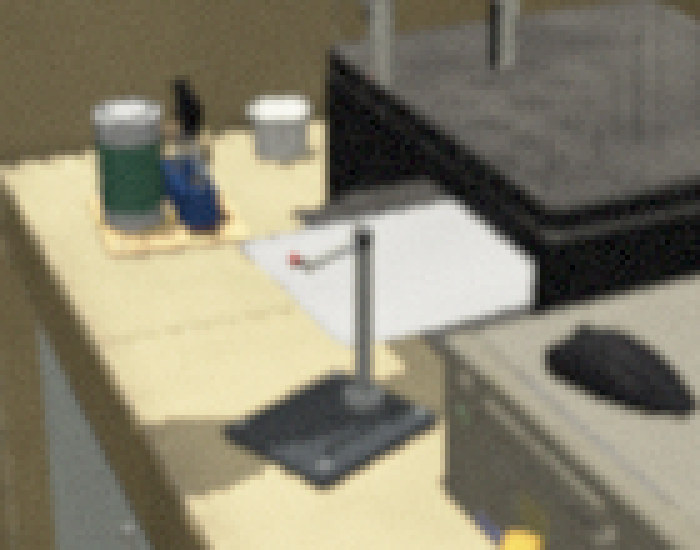

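```bash
python3 - <<'E'
from h import *
f=grab("scene");g=grab("side")
C=lambda x,y:(110+x/5,170+y/5); S=lambda x,y:(185+x/5,150+y/5)
print("tin top scene",onz(f,*C(312,275),.118),"side",onz(g,*S(127,105),.118), tri([ray(f,*C(312,275)),ray(g,*S(127,105))]))
print("tin base side bottom",onz(g,*S(127,222),.006), "scene bottom", onz(f,*C(328,408),.006))
for p in [(228,445),(430,415),(425,275)]: print("board",onz(f,*C(*p),.006))
print("grip scene",onz(f,*C(305,225),.113+.02),"side",onz(g,*S(185,105),.113))
print("tip",onz(g,*S(295,259),.16),"coltop",onz(g,*S(363,230),.163))
for p in [(225,432),(322,487),(440,410)]: print("base",onz(g,*S(*p),.012))
E
```

```text
tin top scene [0.45882626 0.27777387 0.118     ] side [0.45847302 0.28321647 0.118     ] [0.45698609 0.27763344 0.12006364]
tin base side bottom [0.44784065 0.26659469 0.006     ] scene bottom [0.43974852 0.28343923 0.006     ]
board [0.42190328 0.35150137 0.006     ]
board [0.41829959 0.21558255 0.006     ]
board [0.55089176 0.20594326 0.006     ]
grip scene [0.49129953 0.27832616 0.133     ] side [0.51266327 0.27517992 0.113     ]
tip [ 0.46078328 -0.17084744  0.16      ] coltop [ 0.52169885 -0.149605    0.163     ]
base [ 0.41257831 -0.14272654  0.012     ]
base [ 0.45323444 -0.24013997  0.012     ]
base [ 0.57539073 -0.17426628  0.012     ]
```

```bash
python3 -m pendant '[[[-20,-5,34],0,0],[[-20,-5,34],0,0],[[-20,-5,34],0,0],[[-20,-5,34],0,0],[[-20,-5,34],0,0],[[-20,-5,34],0,0],[[-20,-5,34],0,0],[[-20,-5,20],0,0]]'; python3 -m pendant '[[[0,0,0],8.5,0],[[0,0,0],8.5,0],[[0,0,0],8.5,0],[[0,0,0],8.5,0],[[0,0,0],8.5,0],[[0,0,0],8.5,0],[[0,0,0],8.5,0],[[0,0,0],8.5,0],[[0,0,0],8.5,0],[[0,0,0],8.5,0]]'; python3 -c "
from h import *
grab('wrist','pics/w1.png')
print(q2R(status.state()['tool_rot']).round(3))"
```

```text
clock: 1.05
tcp_pos: [0.4874, 0.2613, 0.2558]
tool_rot: [-0.705, 0.709, -0.006, 0.004]
contact_force: [-0.1, -0.4, 0.6]
opening: 0.0929
clock: 2.05
tcp_pos: [0.4808, 0.2692, 0.2565]
tool_rot: [-0.513, 0.516, -0.486, 0.483]
contact_force: [1.6, 0.6, 0.0]
opening: 0.093
[[ 0.057 -0.006  0.998]
 [-0.998  0.     0.057]
 [-0.    -1.    -0.006]]
```

View pics/w1.png

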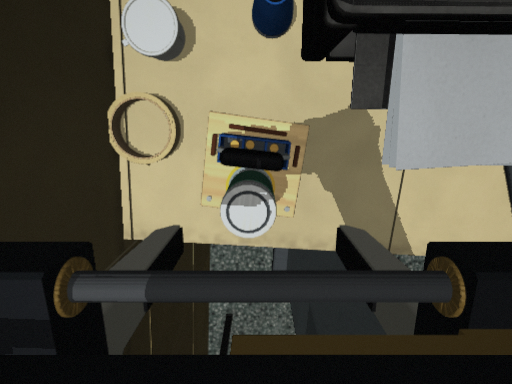

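```bash
python3 - <<'E'
from h import *
im=cv2.imread("pics/w1.png")
cv2.imwrite("pics/w1c.png",cv2.resize(im[90:250,190:330],None,fx=5,fy=4.99,interpolation=3)[:, :])
im2=cv2.resize(im[95:245,195:320],None,fx=4,fy=4,interpolation=3); cv2.imwrite("pics/w1c.png",im2)
E
```

```text
(no output)
```

View pics/w1c.png

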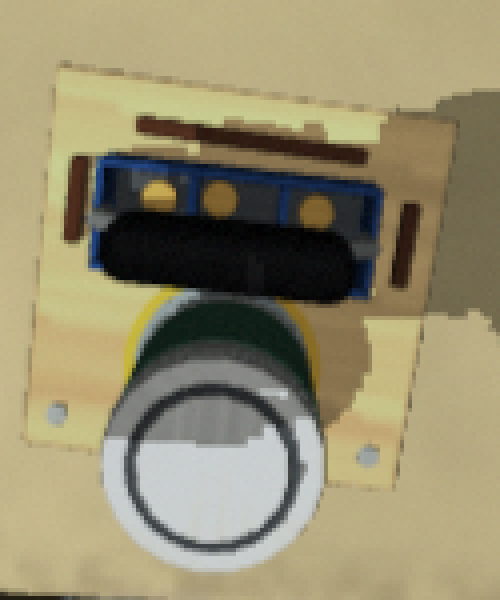

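```bash
python3 - <<'E'
from h import *
np.set_printoptions(precision=4,suppress=True)
f=grab("wrist")
C=lambda x,y:(195+x/4-.4,95+y/4-.4)
b=np.array([onz(f,*C(*p),.006) for p in [(60,66),(455,122),(393,488),(28,440)]]);print(b)
for i in range(4): 
    d=b[(i+1)%4]-b[i]; print(np.linalg.norm(d), np.degrees(np.arctan2(d[1],d[0])))
print("cen",b.mean(0))
u=(b[0]+b[1]-b[2]-b[3]);u/=np.linalg.norm(u);yaw=np.arctan2(u[1],u[0]);print("yaw",np.degrees(yaw))
print("mark",b.mean(0)-.03*u,"tote",b.mean(0)+.024*u)
print("tin",onz(f,*C(212,463),.118), "radius", np.linalg.norm(onz(f,*C(102,463),.118)-onz(f,*C(323,463),.118)))
p=[onz(f,*C(*q),.134) for q in [(110,278),(345,302)]]; print("front edge",p, np.degrees(np.arctan2(*(p[0]-p[1])[:2])))
im=f["image"];hs=cv2.cvtColor(im,cv2.COLOR_RGB2HSV)
q=[onz(f,*C(*q),.046) for q in [(98,155),(382,185)]];print("rear rim",q,np.linalg.norm(q[0]-q[1]))
E
```

```text
[[0.5603 0.3422 0.006 ]
 [0.5493 0.2055 0.006 ]
 [0.4155 0.2157 0.006 ]
 [0.4267 0.3523 0.006 ]]
0.13709798552203717 -94.59019792582588
0.13416684503040555 175.6569596462785
0.13707152673195236 85.3524251814081
0.13402969792791056 -4.331447199755686
cen [0.488  0.2789 0.006 ]
yaw -4.337246740921975
mark [0.458  0.2812 0.006 ] tote [0.5119 0.2771 0.006 ]
tin [0.4559 0.2811 0.118 ] radius 0.06019218917881522
front edge [array([0.5073, 0.3081, 0.134 ]), array([0.5045, 0.2495, 0.134 ])] 2.6751637119722687
rear rim [array([0.533 , 0.3233, 0.046 ]), array([0.5288, 0.2332, 0.046 ])] 0.09015556720388058
```

```bash
python3 -m pendant '[[[0,0,0],7.6,0],[[-10,0,-24],0,0],[[0,20,0],0,0],[[0,20,0],0,0],[[0,0,0],0,0]]'; python3 -c "
from h import *
s=status.state();M=q2R(s['tool_rot']);print(M.round(3),M.T@(np.array([.457,.281,.066])-s['tcp_pos']))"
```

```text
clock: 2.65
tcp_pos: [0.4566, 0.282, 0.2162]
tool_rot: [0.486, -0.488, 0.514, -0.511]
contact_force: [-0.3, -0.4, 0.3]
opening: 0.0931
[[-0.052 -0.004  0.999]
 [-0.999  0.002 -0.052]
 [-0.001 -1.    -0.004]] [0.00116976 0.15021448 0.00108187]
```

```bash
python3 -m pendant '[[[1,40,1],0,0],[[0,40,0],0,0],[[0,35,0],0,0],[[0,25,0],0,0],[[0,8,0],0,0],[[0,0,0],0,0]]'; python3 -m pendant '[[[0,0,0],0,255],[[0,0,0],0,255],[[0,0,0],0,255],[[0,0,0],0,255],[[0,0,0],0,255],[[0,0,0],0,255]]' 25
```

```text
clock: 3.25
tcp_pos: [0.4641, 0.2849, 0.0697]
tool_rot: [0.494, -0.486, 0.511, -0.509]
contact_force: [-0.3, -0.0, 0.5]
opening: 0.0932
clock: 3.85
tcp_pos: [0.4677, 0.285, 0.0754]
tool_rot: [-0.498, 0.483, -0.509, 0.51]
contact_force: [0.2, -0.3, -2.7]
opening: 0.0611
```

```bash
python3 -c "
from h import *
s=status.state();M=q2R(s['tool_rot']);print(M.round(3),s['tcp_pos'],s['qpos'].round(3),s['dq'].round(3))
f=grab('wrist','pics/w2.png')
s=status.state();print(s['tcp_pos'],s['dq'].round(3))"
```

```text
[[-0.038  0.015  0.999]
 [-0.999  0.014 -0.038]
 [-0.015 -1.     0.015]] [0.46766705 0.28501593 0.07537467] [-0.754  0.649  0.26   1.899 -0.283  0.608 -1.922] [ 0.001 -0.004 -0.004  0.005 -0.002 -0.001 -0.003]
[0.46762544 0.28511979 0.07529611] [-0.001  0.007 -0.004 -0.     0.     0.001  0.003]
```

View pics/w2.png

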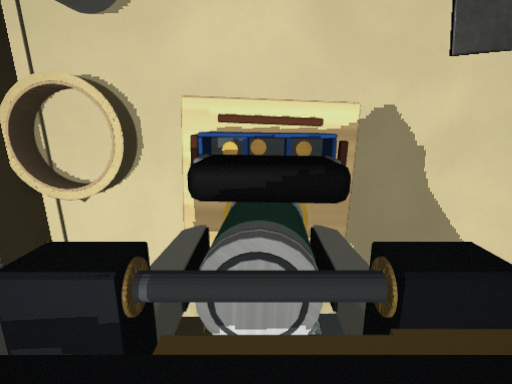

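```bash
python3 -c "
from h import *
f=grab('wrist')
s=status.state();M=q2R(s['tool_rot'])
for u,v in[(262,286),(258,340),(196,290),(321,290)]:
  p=onz(f,u,v,.118);print(p,M.T@(p-s['tcp_pos']))
print(proj(f,[.457,.281,.118]))
b=[onz(f,*q,.006) for q in[(184,97),(359,103)]];print('board rear',b)
p=[onz(f,*q,.134) for q in[(190,192),(348,197),(270,198)]];print('grip',p)
"
```

```text
[0.46050398 0.28395247 0.118     ] [ 0.00081365 -0.04295972 -0.00636507]
[0.43092135 0.28702928 0.118     ] [-0.00114267 -0.04336164 -0.03604015]
[0.45937161 0.31546571 0.118     ] [-0.03063094 -0.04253556 -0.00869408]
[0.45755623 0.25611379 0.118     ] [ 0.02874089 -0.04339381 -0.00825245]
[268.47229473 292.4814162 ]
board rear [array([0.55905188, 0.34119642, 0.006     ]), array([0.54921951, 0.20651039, 0.006     ])]
grip [array([0.51040793, 0.30960841, 0.134     ]), array([0.50629367, 0.24937979, 0.134     ]), array([0.50695991, 0.27909629, 0.134     ])]
```

```bash
python3 -m pendant '[[[0,1,0],0,140],[[0,1,0],0,0],[[0,1,-4],0,0],[[0,3,-4],0,0],[[0,3,0],0,0]]';python3 -m pendant '[[[0,0,0],0,0]]'; python3 -m pendant '[[[0,0,0],0,0]]'
```

```text
clock: 4.45
tcp_pos: [0.4601, 0.2869, 0.0666]
tool_rot: [-0.499, 0.482, -0.509, 0.509]
contact_force: [0.5, 0.1, -0.4]
opening: 0.0889
clock: 4.55
tcp_pos: [0.4595, 0.2871, 0.0661]
tool_rot: [0.499, -0.482, 0.509, -0.509]
contact_force: [-0.5, 0.1, -0.3]
opening: 0.0923
clock: 4.65
tcp_pos: [0.4594, 0.2872, 0.0659]
tool_rot: [0.499, -0.483, 0.509, -0.509]
contact_force: [1.0, 0.3, 0.1]
opening: 0.0931
```

```bash
python3 -m pendant '[[[4,0,0],0,0],[[0,0,0],0,255],[[0,0,0],0,255],[[0,0,0],0,255],[[0,0,0],0,255],[[0,0,0],0,255],[[0,0,0],0,255]]' 25; python3 -m pendant '[[[0,-15,0],0,255],[[0,-40,0],0,255],[[0,-45,0],0,255],[[0,-30,0],0,255],[[0,-10,0],0,255],[[0,0,0],0,255]]'; python3 -c "
from h import *
s=status.state();M=q2R(s['tool_rot']);print(M.round(3))
grab('wrist','pics/w3.png');f=grab('side')
cv2.imwrite('pics/s3.png',cv2.resize(f['image'][120:260,185:325,::-1],None,fx=4,fy=4,interpolation=3))"
```

```text
clock: 5.35
tcp_pos: [0.4598, 0.2825, 0.066]
tool_rot: [-0.499, 0.482, -0.509, 0.509]
contact_force: [0.1, 0.6, -0.3]
opening: 0.0617
clock: 5.95
tcp_pos: [0.4538, 0.2792, 0.206]
tool_rot: [0.495, -0.487, 0.51, -0.508]
contact_force: [-0.2, 0.1, -3.3]
opening: 0.062
[[-0.036  0.006  0.999]
 [-0.999  0.01  -0.037]
 [-0.01  -1.     0.006]]
```

View pics/w3.png

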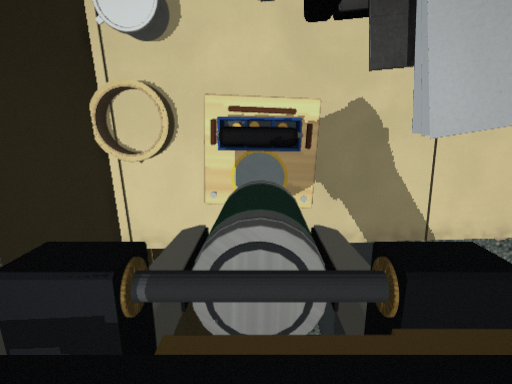

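View pics/s3.png

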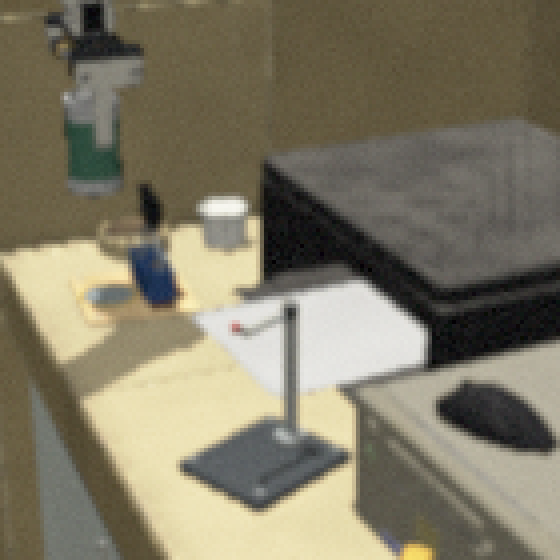

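```bash
python3 - <<'E'
from h import *
np.set_printoptions(precision=4,suppress=True)
f=grab("wrist")
b=np.array([onz(f,*p,.006) for p in [(205,94),(320,99),(313,208),(206,205)]])
u=(b[0]+b[1]-b[2]-b[3]);u/=np.linalg.norm(u);print("yaw",np.degrees(np.arctan2(u[1],u[0])),"cen",b.mean(0),"mark",b.mean(0)-.03*u,"tote",b.mean(0)+.024*u)
print("mark dir",onz(f,233,174,.006),onz(f,287,175,.006), "top",onz(f,260,151,.006))
print("paper corner",onz(f,415,137,0),"edge",onz(f,400,243,0))
p=[onz(f,*q,.134) for q in[(222,147),(298,150)]];print('grip front',p)
p=[onz(f,*q,.046) for q in[(218,118),(302,118)]];print('rear rim',p)
E
```

```text
yaw -3.6650990874350065 cen [0.4851 0.2772 0.006 ] mark [0.4551 0.2791 0.006 ] tote [0.509  0.2756 0.006 ]
mark dir [0.4613 0.3133 0.006 ] [0.4576 0.2453 0.006 ] top [0.4888 0.2782 0.006 ]
paper corner [0.4983 0.0858 0.    ] edge [0.3578 0.0932 0.    ]
grip front [array([0.5041, 0.3075, 0.134 ]), array([0.4994, 0.2467, 0.134 ])]
rear rim [array([0.529 , 0.3217, 0.046 ]), array([0.5256, 0.2316, 0.046 ])]
```

```bash
python3 -m pendant '[[[30,0,0],0,255],[[45,0,0],0,255],[[45,0,0],0,255],[[45,0,0],0,255],[[25,0,0],0,255],[[10,0,0],0,255],[[0,0,0],0,255]]'; python3 -m pendant '[[[0,0,0],0,255]]'; python3 -c "
from h import *
s=status.state();M=q2R(s['tool_rot']);print(M.round(3),s['tcp_pos'])"
```

```text
clock: 6.8
tcp_pos: [0.4384, 0.0731, 0.1901]
tool_rot: [0.487, -0.497, 0.512, -0.503]
contact_force: [0.1, 0.9, -2.7]
opening: 0.0616
clock: 6.9
tcp_pos: [0.4381, 0.0743, 0.1893]
tool_rot: [0.487, -0.498, 0.513, -0.502]
contact_force: [-0.1, -0.8, -2.4]
opening: 0.0618
[[-0.03  -0.022  0.999]
 [-1.    -0.001 -0.03 ]
 [ 0.001 -1.    -0.022]] [0.43810382 0.07426977 0.18930531]
```

```bash
python3 -m pendant '[[[0,20,2],0,255],[[0,25,2],0,255],[[0,25,2],0,255],[[0,25,1],0,255],[[0,15,0],0,255],[[0,8,0],0,255],[[0,3,0],0,255],[[0,0,0],0,255]]'; python3 -c "
from h import *
s=status.state();M=q2R(s['tool_rot']);print(M.round(3),s['tcp_pos'])"
```

```text
clock: 7.7
tcp_pos: [0.4467, 0.0926, 0.0621]
tool_rot: [0.497, -0.502, 0.507, -0.494]
contact_force: [0.5, -0.4, -2.7]
opening: 0.0622
[[-0.003 -0.018  1.   ]
 [-1.     0.008 -0.003]
 [-0.008 -1.    -0.018]] [0.44671668 0.09255145 0.06209861]
```

```bash
python3 -m pendant '[[[0,2,0],0,255],[[0,1,0],0,255]]'; python3 -m pendant '[[[0,1,0],0,255],[[0,0,0],0,255]]'
```

```text
clock: 7.9
tcp_pos: [0.4474, 0.0933, 0.0605]
tool_rot: [0.498, -0.501, 0.507, -0.494]
contact_force: [-3.3, -2.5, 7.7]
opening: 0.0619
clock: 8.1
tcp_pos: [0.4477, 0.0932, 0.0611]
tool_rot: [0.498, -0.5, 0.507, -0.495]
contact_force: [-0.2, 0.1, -1.9]
opening: 0.0618
```

Contact made; release, and rise slowly.

```bash
python3 -m pendant '[[[0,1,0],0,255],[[0,0,0],0,150],[[0,0,0],0,60],[[0,0,0],0,0],[[0,0,0],0,0],[[0,-10,0],0,0],[[0,-20,0],0,0],[[0,-30,0],0,0],[[0,-35,0],0,0],[[0,-35,0],0,0]]'; python3 -m pendant '[[[0,-30,0],0,0],[[0,-15,0],0,0],[[0,0,0],0,0]]'; python3 -c "
from h import *
s=status.state();M=q2R(s['tool_rot']);print(M.round(3),s['tcp_pos'])
grab('wrist','pics/w4.png')"
```

```text
clock: 9.1
tcp_pos: [0.4484, 0.0913, 0.1934]
tool_rot: [0.496, -0.502, 0.508, -0.494]
contact_force: [0.8, 0.8, 0.1]
opening: 0.0929
clock: 9.4
tcp_pos: [0.4519, 0.0907, 0.2471]
tool_rot: [0.5, -0.497, 0.505, -0.497]
contact_force: [-0.2, 0.5, -1.5]
opening: 0.0931
[[-0.004 -0.006  1.   ]
 [-1.     0.012 -0.004]
 [-0.011 -1.    -0.006]] [0.45193153 0.09068461 0.24711409]
```

View pics/w4.png

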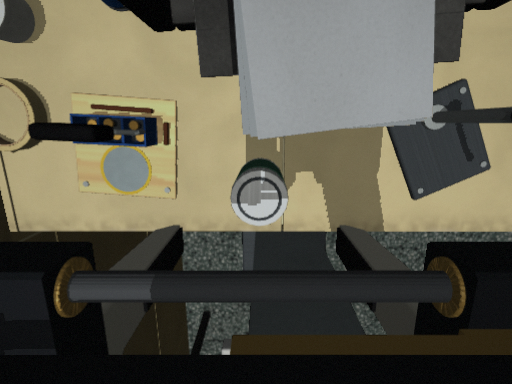

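```bash
python3 -m pendant '[[[30,0,0],0,0],[[45,0,0],0,0],[[45,0,0],0,0],[[45,0,0],0,0],[[30,0,-5],0,0],[[15,0,-5],0,0],[[0,0,0],0,0]]'; python3 -m pendant '[[[0,0,0],0,0]]'; python3 -c "
from h import *
s=status.state();M=q2R(s['tool_rot']);print(M.round(3),s['tcp_pos'])
grab('wrist','pics/w5.png')
a=cv2.imread('pics/w5.png');cv2.imwrite('pics/w5c.png',cv2.resize(a[80:240,180:370],None,fx=4,fy=3.75,interpolation=3))"
```

```text
clock: 10.15
tcp_pos: [0.4357, -0.1243, 0.236]
tool_rot: [0.497, -0.503, 0.508, -0.491]
contact_force: [0.4, -0.3, -0.2]
opening: 0.0931
clock: 10.25
tcp_pos: [0.4351, -0.1236, 0.235]
tool_rot: [0.497, -0.503, 0.509, -0.49]
contact_force: [0.7, 0.5, -0.3]
opening: 0.0932
[[ 0.    -0.025  1.   ]
 [-1.     0.013  0.   ]
 [-0.013 -1.    -0.025]] [ 0.43509086 -0.12364458  0.23503878]
```

View pics/w5.png

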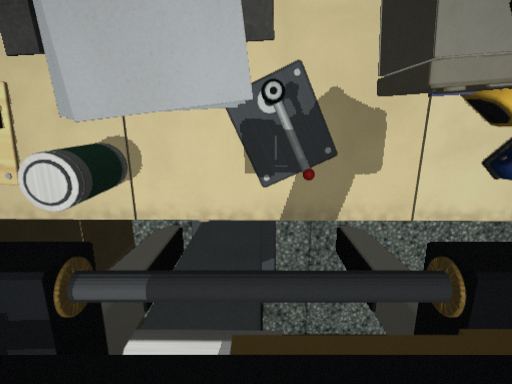

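```bash
python3 - <<'E'
from h import *
np.set_printoptions(precision=4,suppress=True)
f=grab("wrist");im=f["image"].astype(int)
m=(im[...,0]>120)&(im[...,1]<60)&(im[...,2]<60);m[:150]=0;m[200:]=0
v,u=np.nonzero(m);print("red",u.mean(),v.mean(),len(u))
t=onz(f,u.mean(),v.mean(),.160);c=onz(f,273,91,.158)
d=c-t;yaw=np.arctan2(d[1],d[0]);print("tip",t,"col",c,"dist",np.linalg.norm(d[:2]),"yaw",np.degrees(yaw))
e=np.array([np.cos(yaw),np.sin(yaw)]);print("seat from tip",t[:2]+.024*e,"from col",c[:2]-.048*e)
b=np.array([onz(f,*q,.012) for q in[(300,60),(337,154),(265,187),(227,104)]]);print(b,b.mean(0))
for i in range(4):
  d=b[(i+1)%4]-b[i];print(np.linalg.norm(d),np.degrees(np.arctan2(d[1],d[0])))
g=grab("side");print("side tip px",proj(g,t))
# side-view tri
gi=g["image"].astype(int);m=(gi[...,0]>110)&(gi[...,1]<80)&(gi[...,2]<80);m[:190]=0;m[215:]=0;m[:,:230]=0;m[:,260:]=0
v2,u2=np.nonzero(m);print("side red",u2.mean(),v2.mean(),len(u2),"tri",tri([ray(f,u.mean(),v.mean()),ray(g,u2.mean(),v2.mean())]))
E
```

```text
red nan nan 0
tip [nan nan nan] col [ 0.526  -0.1328  0.158 ] dist nan yaw nan
seat from tip [nan nan] from col [nan nan]
[[ 0.5728 -0.1699  0.012 ]
 [ 0.4591 -0.2229  0.012 ]
 [ 0.4141 -0.1282  0.012 ]
 [ 0.522  -0.0795  0.012 ]] [ 0.492  -0.1501  0.012 ]
0.12548647553009015 -155.01082155581756
0.10484562323535652 115.40894056805065
0.11833899258078097 24.292514150529524
0.10370714712090523 -60.628533176012716
side tip px [nan nan]
side red nan nan 0 tri [nan nan nan]<stdin>:5: RuntimeWarning: Mean of empty slice.
  ret = ret.dtype.type(ret / rcount)
<stdin>:6: RuntimeWarning: Mean of empty slice.
<stdin>:15: RuntimeWarning: Mean of empty slice.
```

```bash
python3 - <<'E'
from h import *
np.set_printoptions(precision=4,suppress=True)
f=grab("wrist");im=f["image"].astype(int)
m=(im[...,0]>70)&(im[...,0]>2*im[...,1])&(im[...,0]>2*im[...,2]);m[:160]=0;m[190:]=0;m[:,:290]=0;m[:,330:]=0
v,u=np.nonzero(m);print("red",u.mean(),v.mean(),len(u))
t=onz(f,u.mean(),v.mean(),.160);c=onz(f,273,91,.158)
d=c-t;yaw=np.arctan2(d[1],d[0]);print("tip",t,"col",c,"dist",np.linalg.norm(d[:2]),"yaw",np.degrees(yaw))
e=np.array([np.cos(yaw),np.sin(yaw)]);print("seat from tip",t[:2]+.024*e,"from col",c[:2]-.048*e)
g=grab("side",'pics/s5.png')
gi=g["image"].astype(int);m=(gi[...,0]>80)&(gi[...,0]>1.6*gi[...,1])&(gi[...,0]>1.6*gi[...,2]);m[:190]=0;m[215:]=0;m[:,:230]=0;m[:,260:]=0
v2,u2=np.nonzero(m);print("side red",u2.mean(),v2.mean(),len(u2),proj(g,t));print("tri",tri([ray(f,u.mean(),v.mean()),ray(g,u2.mean(),v2.mean())]))
E
```

```text
red 309.5111111111111 174.92222222222222 90
tip [ 0.4608 -0.1633  0.16  ] col [ 0.5269 -0.1319  0.158 ] dist 0.07312615869450907 yaw 25.393441493938784
seat from tip [ 0.4825 -0.153 ] from col [ 0.4835 -0.1525]
side red nan nan 0 [243.284  200.9444]
tri [nan nan nan]<stdin>:11: RuntimeWarning: Mean of empty slice.
  ret = ret.dtype.type(ret / rcount)
```

```bash
python3 -m pendant '[[[0,0,0],-8.5,0],[[0,0,0],-8.5,0],[[0,0,0],-8.5,0],[[0,0,0],-8.5,0],[[0,0,0],-8.5,0],[[0,0,0],-8.5,0],[[0,0,0],-8.5,0],[[0,0,0],-8.5,0],[[0,0,0],-8.5,0],[[0,0,0],-8.5,0]]'; python3 -m pendant '[[[0,0,0],0,0]]';python3 -c "
from h import *
s=status.state();M=q2R(s['tool_rot']);print(M.round(3),s['tcp_pos'],s['qpos'].round(2),np.degrees(np.arctan2(M[1,0],M[0,0])))
print(M.T@(np.array([.512,.22,.26])-s['tcp_pos']))"
```

```text
clock: 11.5
tcp_pos: [0.4395, -0.1128, 0.2363]
tool_rot: [0.711, -0.702, 0.029, -0.015]
contact_force: [0.4, 0.5, -0.3]
opening: 0.0926
clock: 11.6
tcp_pos: [0.4397, -0.112, 0.2364]
tool_rot: [0.712, -0.702, 0.029, -0.014]
contact_force: [0.3, -0.1, 1.0]
opening: 0.0933
[[ 0.998 -0.02   0.061]
 [-0.06   0.014  0.998]
 [-0.021 -1.     0.013]] [ 0.43969422 -0.11204766  0.23642244] [ 0.13  0.3   0.1   1.92 -0.05  0.94  0.2 ] -3.4574536675067966
[ 0.05164181 -0.02032384  0.33609483]
```

```bash
python3 -m pendant '[[[5,-2,25],0,0],[[5,-2,35],0,0],[[6,-2,40],0,0],[[6,-2,40],0,0],[[6,-2,40],0,0],[[6,-2,40],0,0],[[6,-2,40],0,0],[[5,-2,35],0,0],[[5,0,20],0,0],[[0,0,8],0,0]]'; python3 -m pendant '[[[0,0,0],0,0],[[0,0,0],0,0]]';python3 -c "
from h import *
s=status.state();M=q2R(s['tool_rot']);print(M.round(3),s['tcp_pos'],s['qpos'].round(2),np.degrees(np.arctan2(M[1,0],M[0,0])))
grab('wrist','pics/w6.png')"
```

```text
clock: 12.6
tcp_pos: [0.5168, 0.2224, 0.256]
tool_rot: [0.711, -0.701, 0.039, -0.026]
contact_force: [0.4, -0.3, 0.4]
opening: 0.0932
clock: 12.8
tcp_pos: [0.5158, 0.2232, 0.2555]
tool_rot: [0.711, -0.702, 0.04, -0.026]
contact_force: [-0.1, 0.3, -0.5]
opening: 0.0929
[[ 0.995 -0.019  0.093]
 [-0.093  0.014  0.996]
 [-0.02  -1.     0.013]] [0.51579913 0.2231736  0.25553488] [-0.44  0.45  0.01  1.62 -0.03  1.08 -0.51] -5.329366990169683
```

View pics/w6.png

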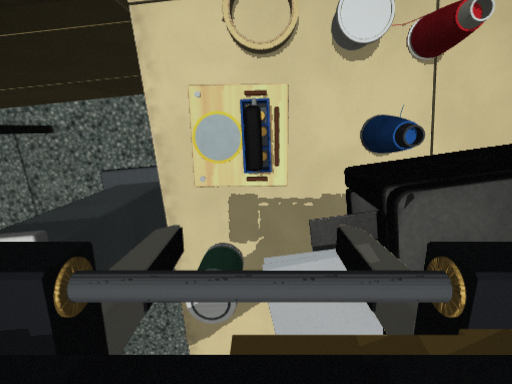

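```bash
python3 - <<'E'
import cv2
a=cv2.imread("pics/w6.png");cv2.imwrite("pics/w6c.png",cv2.resize(a[75:195,180:300],None,fx=5,fy=5,interpolation=3))
E
```

```text
(no output)
```

View pics/w6c.png

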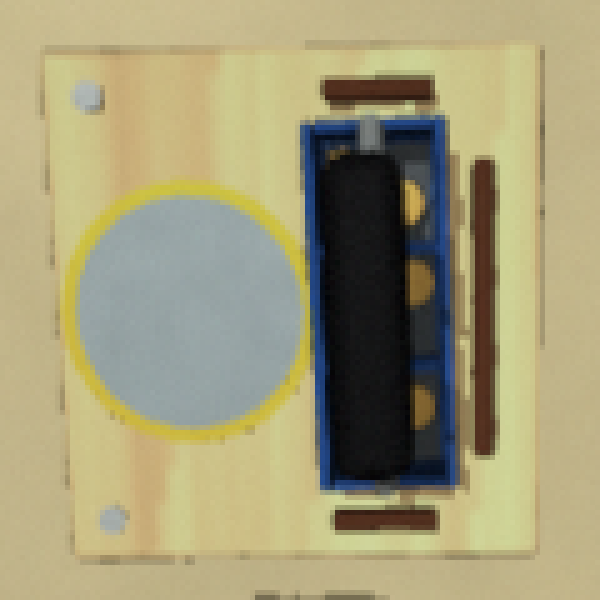

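```bash
python3 - <<'E'
from h import *
np.set_printoptions(precision=4,suppress=True)
f=grab("wrist");C=lambda x,y:(180+x/5-.4,75+y/5-.4)
s=status.state();M=q2R(s['tool_rot'])
a=onz(f,*C(362,153),.134);b=onz(f,*C(373,478),.134);c=(a+b)/2
print("plate",a,b,np.linalg.norm(a-b),c,"heading",np.degrees(np.arctan2(-(a-b)[0],(a-b)[1])))
print("w",np.linalg.norm(onz(f,*C(326,315),.134)-onz(f,*C(409,315),.134)))
print("mark",onz(f,*C(188,312),.006))
for p,q in [((305,120),(322,490)),((445,118),(458,485))]:
  a=onz(f,*C(*p),.046);b=onz(f,*C(*q),.046);print(a,b,np.degrees(np.arctan2(-(a-b)[0],(a-b)[1])))
bb=np.array([onz(f,*C(*q),.006) for q in[(45,50),(540,45),(537,555),(75,555)]]);print(bb,bb.mean(0))
E
```

```text
plate [0.5148 0.3102 0.134 ] [0.5108 0.2485 0.134 ] 0.061829459212824865 [0.5128 0.2794 0.134 ] heading -3.7097723320700813
w 0.016110867076692688
mark [0.4572 0.2822 0.006 ]
[0.4983 0.3259 0.046 ] [0.4928 0.2345 0.046 ] -3.4945342609897674
[0.5326 0.3231 0.046 ] [0.5281 0.2326 0.046 ] -2.8416612195373547
[[0.4275 0.3545 0.006 ]
 [0.5603 0.3428 0.006 ]
 [0.5495 0.2042 0.006 ]
 [0.4153 0.2163 0.006 ]] [0.4882 0.2794 0.006 ]
```

```bash
python3 -m pendant '[[[0,0,20],-1.8,0],[[0,0,25],0,0],[[0,5,8],0,0],[[0,10,0],0,0],[[0,20,0],0,0],[[0,20,0],0,0],[[0,20,0],0,0],[[0,8,0],0,0],[[0,0,0],0,0]]';python3 -c "
from h import *
s=status.state();M=q2R(s['tool_rot']);print(M.round(3),s['tcp_pos'],np.degrees(np.arctan2(M[1,0],M[0,0])))
print(M.T@(np.array([.5128,.279,.097])-s['tcp_pos']))"
```

```text
clock: 13.8
tcp_pos: [0.5193, 0.2721, 0.1681]
tool_rot: [0.71, -0.703, 0.031, -0.017]
contact_force: [-0.0, -0.4, 0.6]
opening: 0.093
[[ 0.998 -0.019  0.068]
 [-0.068  0.01   0.998]
 [-0.02  -1.     0.009]] [0.51925138 0.27208191 0.16811625] -3.8889631206305624
[-0.00550502  0.07129221  0.00584101]
```

```bash
python3 -m pendant '[[[-3,10,3],0,0],[[-3,15,3],0,0],[[-1,15,0],0,0],[[0,15,0],0,0],[[0,9,0],0,0],[[0,3,0],0,0],[[0,0,0],0,0]]';python3 -c "
from h import *
s=status.state();M=q2R(s['tool_rot']);print(M.round(3),s['tcp_pos'],np.degrees(np.arctan2(M[1,0],M[0,0])))
print(M.T@(np.array([.5128,.279,.097])-s['tcp_pos']))"
```

```text
clock: 14.5
tcp_pos: [0.5137, 0.2811, 0.1016]
tool_rot: [0.712, -0.702, 0.028, -0.02]
contact_force: [-0.4, 0.2, -0.3]
opening: 0.0928
[[ 0.998 -0.011  0.069]
 [-0.069  0.015  0.998]
 [-0.012 -1.     0.014]] [0.5137218  0.28105113 0.1016195 ] -3.9370079521763848
[-0.00072321  0.00459903 -0.00217312]
```

```bash
python3 -m pendant '[[[-1,4,-2],0,0],[[0,1,0],0,0],[[0,0,0],0,0],[[0,0,0],0,120],[[0,0,0],0,180],[[0,0,0],0,255],[[0,0,0],0,255],[[0,0,0],0,255],[[0,0,0],0,255],[[0,0,0],0,255]]' 40;python3 -c "
from h import *
s=status.state();M=q2R(s['tool_rot']);print(M.round(3),s['tcp_pos'])
grab('wrist','pics/w7.png')"
```

```text
clock: 15.5
tcp_pos: [0.5143, 0.2798, 0.0989]
tool_rot: [0.713, -0.701, 0.027, -0.022]
contact_force: [-1.0, -0.6, -0.1]
opening: 0.0416
[[ 0.998 -0.006  0.069]
 [-0.069  0.017  0.997]
 [-0.007 -1.     0.017]] [0.51431661 0.27980548 0.09887451]
```

View pics/w7.png

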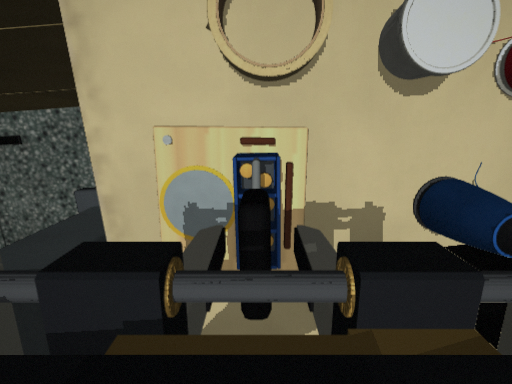

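```bash
python3 -m pendant '[[[-1,1,0],0,255],[[0,0,0],0,255],[[0,0,0],0,255],[[0,0,0],0,255],[[0,0,0],0,255],[[0,0,0],0,255]]'; python3 -m pendant '[[[0,0,0],0,255],[[0,0,0],0,255]]';python3 -c "
from h import *
s=status.state();M=q2R(s['tool_rot']);print(M.round(3),s['tcp_pos'])"
```

```text
clock: 16.15
tcp_pos: [0.5132, 0.2799, 0.0978]
tool_rot: [0.713, -0.701, 0.027, -0.022]
contact_force: [0.8, -0.4, -0.7]
opening: 0.0159
clock: 16.35
tcp_pos: [0.5131, 0.2799, 0.0977]
tool_rot: [0.713, -0.701, 0.027, -0.022]
contact_force: [0.2, -0.8, -0.2]
opening: 0.0156
[[ 0.998 -0.006  0.07 ]
 [-0.069  0.017  0.997]
 [-0.007 -1.     0.017]] [0.51314077 0.27989442 0.09773548]
```

```bash
python3 -m pendant '[[[0,-8,0],0,255],[[0,-15,0],0,255],[[0,-25,0],0,255],[[0,-30,0],0,255],[[0,-30,0],0,255],[[0,-25,0],0,255],[[0,-15,0],0,255],[[0,-8,0],0,255],[[0,0,0],0,255],[[0,0,0],0,255]]';python3 -c "
from h import *
s=status.state();M=q2R(s['tool_rot']);print(M.round(3),s['tcp_pos'],s['qpos'].round(2))
grab('wrist','pics/w8.png')"
```

```text
clock: 17.35
tcp_pos: [0.5105, 0.2748, 0.2582]
tool_rot: [0.71, -0.703, 0.03, -0.018]
contact_force: [-0.7, -0.2, -2.6]
opening: 0.0155
[[ 0.997 -0.016  0.069]
 [-0.069  0.011  0.998]
 [-0.017 -1.     0.01 ]] [0.51053448 0.2748188  0.25819271] [-0.52  0.47 -0.    1.57 -0.02  1.11 -0.58]
```

View pics/w8.png

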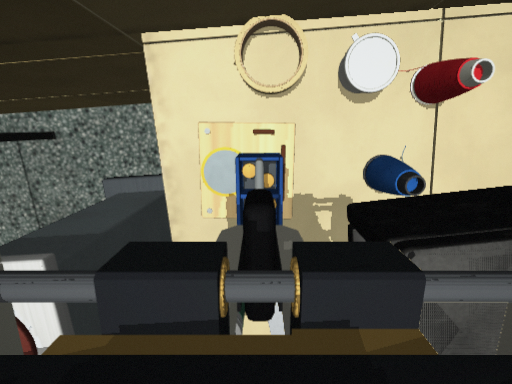

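```bash
python3 -m pendant '[[[-5,0,-20],0,255],[[-6,0,-35],0,255],[[-7,0,-45],0,255],[[-7,0,-45],0,255],[[-7,0,-45],0,255],[[-7,0,-45],0,255],[[-7,0,-45],0,255],[[-7,0,-45],0,255],[[-6,0,-35],0,255],[[-5,0,-20],0,255]]';python3 -m pendant '[[[0,0,0],0,255],[[0,0,0],-7,255],[[0,0,0],-7,255],[[0,0,0],-7,255],[[0,0,0],-7,255],[[0,0,0],0,255],[[0,0,0],0,255]]'; python3 -c "
from h import *
s=status.state();M=q2R(s['tool_rot']);print(M.round(3),s['tcp_pos'],s['qpos'].round(2),np.degrees(np.arctan2(M[1,0],M[0,0])))
print(M.T@(np.array([.41,-.187,.2])-s['tcp_pos']))"
```

```text
clock: 18.4
tcp_pos: [0.4132, -0.1091, 0.2445]
tool_rot: [0.71, -0.703, 0.033, -0.007]
contact_force: [0.8, -0.4, -2.1]
opening: 0.0159
clock: 19.1
tcp_pos: [0.4109, -0.1053, 0.2401]
tool_rot: [0.698, -0.68, -0.142, 0.171]
contact_force: [0.3, 1.0, -2.2]
opening: 0.016
[[ 0.901 -0.046 -0.431]
 [ 0.432  0.016  0.902]
 [-0.035 -0.999  0.034]] [ 0.41093897 -0.10531589  0.24007196] [ 0.19  0.27  0.02  1.96 -0.01  0.96  0.66] 25.620543721547854
[-0.0347439  0.0388016 -0.0746072]
```

```bash
python3 -m pendant '[[[-10,-2,0],0,255],[[-12,-2,-5],0,255],[[-3,0,-15],0,255],[[0,0,-20],0,255],[[0,0,-18],0,255],[[0,0,-10],0,255],[[0,0,-4],0,255],[[0,0,0],0,255]]'; python3 -c "
from h import *
s=status.state();M=q2R(s['tool_rot']);p=s['tcp_pos'];print(M.round(3),p,np.degrees(np.arctan2(M[1,0],M[0,0])))
e=np.array([.906,.423]);n=np.array([-.423,.906]);d=p[:2]-[.4828,-.1528];print(d@e,d@n)
grab('wrist','pics/w9.png');f=grab('side');cv2.imwrite('pics/s9.png',cv2.resize(f['image'][120:260,185:325,::-1],None,fx=4,fy=4,interpolation=3))"
```

```text
clock: 19.9
tcp_pos: [0.4139, -0.1858, 0.2433]
tool_rot: [0.699, -0.681, -0.138, 0.169]
contact_force: [0.5, 0.8, -2.6]
opening: 0.0156
[[ 0.905 -0.049 -0.423]
 [ 0.424  0.015  0.905]
 [-0.038 -0.999  0.035]] [ 0.41391037 -0.18583498  0.24330309] 25.130236488150913
-0.07638780682626052 -0.0007893812270400003
```

View pics/w9.png

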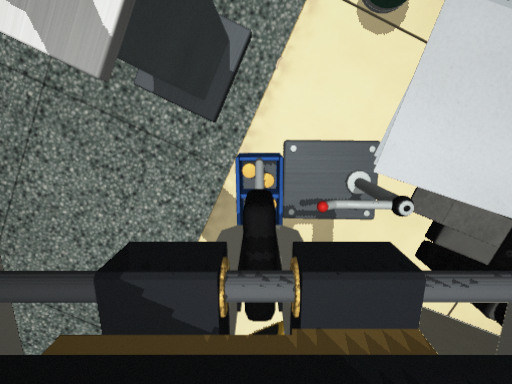

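View pics/s9.png

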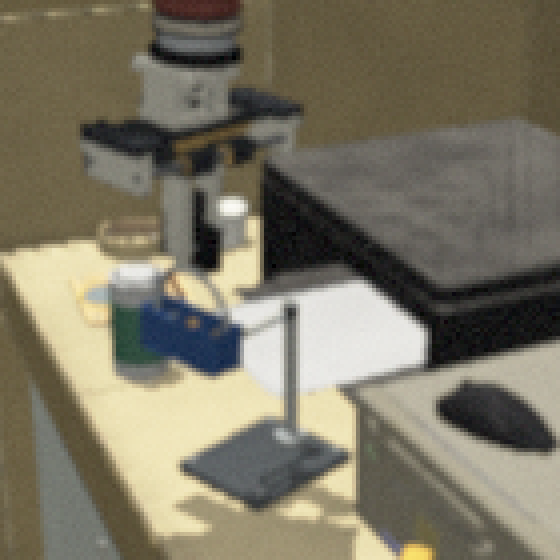

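```bash
cat >> h.py <<'E'
Mg=np.array([[.998,-.006,.070],[-.069,.017,.997],[-.007,-1.,.017]])
eye_l=Mg.T@np.array([0,-.0009,-.0137]); bot_l=Mg.T@np.array([0,-.0009,-.0917]); 
tx_l=Mg.T@np.array([.998,-.061,0])
def rep(seat=np.array([.4828,-.1528,.153]),yaw=25.):
    s=status.state();M=q2R(s['tool_rot']);p=s['tcp_pos'];E=p+M@eye_l;B=p+M@bot_l
    e=np.array([np.cos(np.radians(yaw)),np.sin(np.radians(yaw)),0]);n=np.array([-e[1],e[0],0]);t=M@tx_l
    print("clock",s['clock'],"tcp",p.round(4),"F",np.round(s['contact_force'],1))
    print("eye rel seat: along %.4f lat %.4f up %.4f | bottom along %.4f z %.4f | tote heading %.1f tilt %.1f"%((E-seat)@e,(E-seat)@n,(E-seat)[2],(B-seat)@e,B[2],np.degrees(np.arctan2(t[1],t[0])),np.degrees(t[2])))
    print("1mm dirs: M^T e,n,up",(M.T@np.c_[e,n,[0,0,1]]).round(3).tolist())
E
python3 - <<'E'
from h import *
f=grab("wrist");im=f["image"].astype(int)
m=(im[...,0]>70)&(im[...,0]>2*im[...,1])&(im[...,0]>2*im[...,2]);m[:190]=0;m[225:]=0;m[:,:305]=0;m[:,340:]=0
v,u=np.nonzero(m);t=onz(f,u.mean(),v.mean(),.16);c=onz(f,402.5,208,.158);d=c-t
print(u.mean(),v.mean(),len(u),t,c,np.linalg.norm(d),np.degrees(np.arctan2(d[1],d[0])),"seat",t+d/3)
rep()
E
```

```text
321.74747474747477 207.5252525252525 99 [ 0.46131762 -0.16327017  0.16      ] [ 0.52553549 -0.13336328  0.158     ] 0.07086858876999216 24.971847975619283 seat [ 0.48272358 -0.15330121  0.15933333]
clock 20.05 tcp [ 0.414  -0.1846  0.2433] F [ 1.   0.5 -2. ]
eye rel seat: along -0.0762 lat -0.0003 up 0.0766 | bottom along -0.0786 z 0.1516 | tote heading 25.8 tilt -1.8
1mm dirs: M^T e,n,up [[0.999, 0.005, -0.038], [-0.038, 0.035, -0.999], [-0.003, 0.999, 0.035]]
```

```bash
python3 -m pendant '[[[-1,8,0],0,255],[[0,14,0],0,255],[[0,14,0],0,255],[[0,12,0],0,255],[[0,6,0],0,255],[[0,2,0],0,255],[[0,0,0],0,255]]'; python3 -c "
from h import *
rep()"
```

```text
clock: 20.75
tcp_pos: [0.4091, -0.1799, 0.1841]
tool_rot: [0.699, -0.679, -0.141, 0.173]
contact_force: [1.2, -0.9, -2.0]
opening: 0.0157
clock 20.75 tcp [ 0.4091 -0.1799  0.1841] F [ 1.2 -0.9 -2. ]
eye rel seat: along -0.0786 lat 0.0059 up 0.0174 | bottom along -0.0810 z 0.0924 | tote heading 26.1 tilt -1.7
1mm dirs: M^T e,n,up [[0.999, 0.011, -0.038], [-0.038, 0.037, -0.999], [-0.01, 0.999, 0.038]]
```

```bash
python3 -m pendant '[[[0,-4,-3],0,255],[[6,-1,-3],0,255],[[10,0,0],0,255],[[10,0,0],0,255],[[6,0,0],0,255],[[0,0,0],0,255]]'; python3 -c "
from h import *
rep()
grab('wrist','pics/w10.png');f=grab('side');cv2.imwrite('pics/s10.png',cv2.resize(f['image'][140:260,195:315,::-1],None,fx=5,fy=5,interpolation=3))"
```

```text
clock: 21.35
tcp_pos: [0.4463, -0.1708, 0.1899]
tool_rot: [0.698, -0.68, -0.143, 0.171]
contact_force: [0.2, 0.4, -1.6]
opening: 0.0159
clock 21.35 tcp [ 0.4463 -0.1708  0.1899] F [ 0.2  0.4 -1.6]
eye rel seat: along -0.0410 lat -0.0016 up 0.0232 | bottom along -0.0431 z 0.0982 | tote heading 26.2 tilt -1.5
1mm dirs: M^T e,n,up [[0.999, 0.012, -0.033], [-0.033, 0.034, -0.999], [-0.011, 0.999, 0.034]]
```

View pics/s10.png

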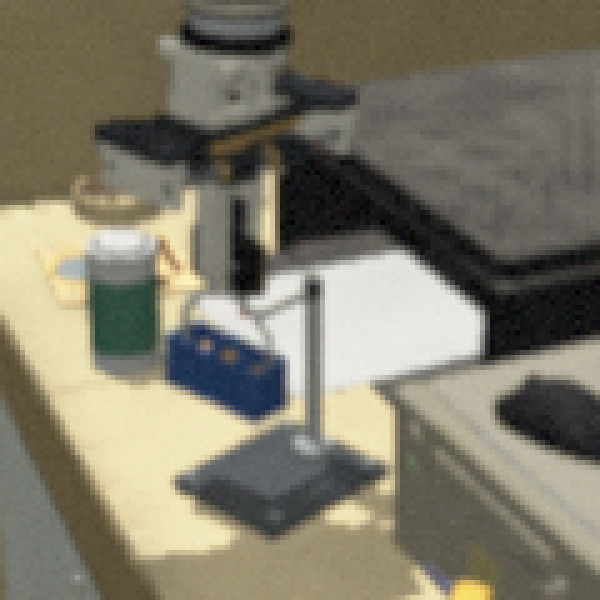

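View pics/w10.png

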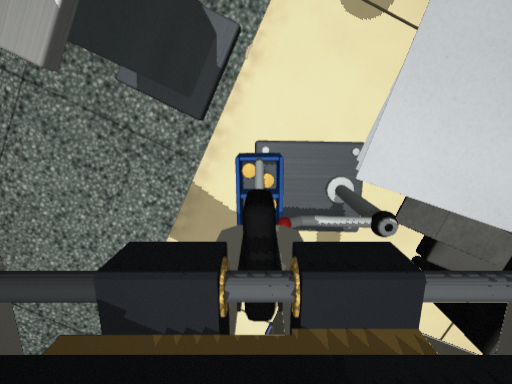

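```bash
python3 -m pendant '[[[5,0,1],0,255],[[8,0,0],0,255],[[9,0,0],0,255],[[8,0,0],0,255],[[4,0,0],0,255],[[0,0,0],0,255]]'; python3 -c "
from h import *
rep()
grab('wrist','pics/w11.png')"
```

```text
clock: 22.05
tcp_pos: [0.4774, -0.1544, 0.1882]
tool_rot: [0.699, -0.68, -0.142, 0.171]
contact_force: [-0.4, -1.0, -1.6]
opening: 0.0157
clock 22.05 tcp [ 0.4774 -0.1544  0.1882] F [-0.4 -1.  -1.6]
eye rel seat: along -0.0059 lat 0.0002 up 0.0215 | bottom along -0.0081 z 0.0965 | tote heading 26.1 tilt -1.6
1mm dirs: M^T e,n,up [[0.999, 0.011, -0.035], [-0.035, 0.035, -0.999], [-0.009, 0.999, 0.035]]
```

```bash
python3 -m pendant '[[[4,0,0],0,255],[[2,3,0],0,255],[[0,6,0],0,255],[[0,5,0],0,255],[[0,1,0],0,255],[[0,0,0],0,255]]'; python3 -c "
from h import *
rep()"
```

```text
clock: 22.7
tcp_pos: [0.4807, -0.1522, 0.1712]
tool_rot: [0.699, -0.68, -0.14, 0.171]
contact_force: [0.1, -0.3, -2.7]
opening: 0.016
clock 22.7 tcp [ 0.4807 -0.1522  0.1712] F [ 0.1 -0.3 -2.7]
eye rel seat: along -0.0020 lat 0.0008 up 0.0045 | bottom along -0.0044 z 0.0795 | tote heading 26.0 tilt -1.7
1mm dirs: M^T e,n,up [[0.999, 0.009, -0.037], [-0.038, 0.036, -0.999], [-0.007, 0.999, 0.036]]
```

```bash
python3 -m pendant '[[[2,2,-1],0,255],[[0,1,0],0,255]]'; python3 -m pendant '[[[0,1,0],0,255],[[0,1,0],0,255]]';  python3 -c "
from h import *
rep()"
```

```text
clock: 22.9
tcp_pos: [0.483, -0.1524, 0.168]
tool_rot: [0.699, -0.68, -0.14, 0.171]
contact_force: [-0.3, -0.0, -2.1]
opening: 0.0157
clock: 23.1
tcp_pos: [0.4831, -0.1525, 0.1665]
tool_rot: [0.699, -0.68, -0.14, 0.171]
contact_force: [-1.4, 0.1, 7.0]
opening: 0.0158
clock 23.1 tcp [ 0.4831 -0.1525  0.1665] F [-1.4  0.1  7. ]
eye rel seat: along 0.0001 lat -0.0005 up -0.0002 | bottom along -0.0022 z 0.0748 | tote heading 26.0 tilt -1.7
1mm dirs: M^T e,n,up [[0.999, 0.008, -0.037], [-0.037, 0.035, -0.999], [-0.007, 0.999, 0.035]]
```

```bash
python3 -m pendant '[[[0,0,0],0,215],[[0,0,0],0,200],[[0,0,0],0,180],[[0,0,0],0,160],[[0,0,0],0,160],[[0,0,0],0,160],[[0,0,0],0,160],[[0,0,0],0,160]]' ; python3 -c "
from h import *
rep()
grab('wrist','pics/w12.png');f=grab('side');cv2.imwrite('pics/s12.png',cv2.resize(f['image'][140:260,195:315,::-1],None,fx=5,fy=5,interpolation=3))"
```

```text
clock: 23.9
tcp_pos: [0.4845, -0.1529, 0.1676]
tool_rot: [0.698, -0.681, -0.141, 0.17]
contact_force: [-0.3, 0.4, -0.6]
opening: 0.0346
clock 23.9 tcp [ 0.4845 -0.1529  0.1676] F [-0.3  0.4 -0.6]
eye rel seat: along 0.0012 lat -0.0015 up 0.0009 | bottom along -0.0009 z 0.0759 | tote heading 26.0 tilt -1.5
1mm dirs: M^T e,n,up [[0.999, 0.008, -0.034], [-0.034, 0.032, -0.999], [-0.007, 0.999, 0.033]]
```

View pics/s12.png

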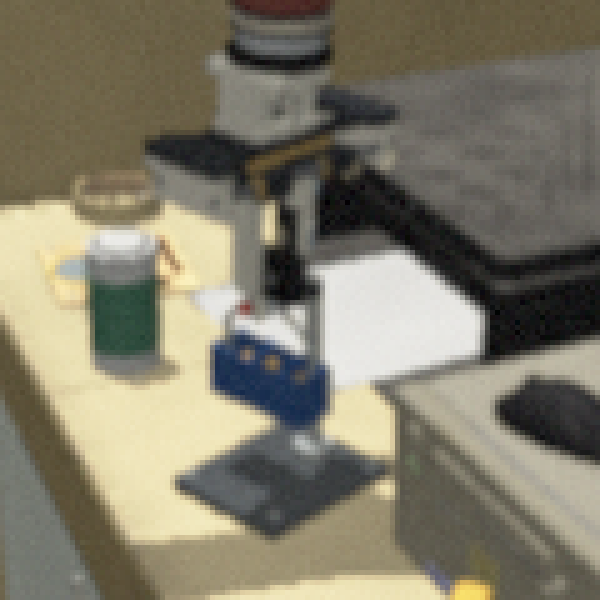

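View pics/w12.png

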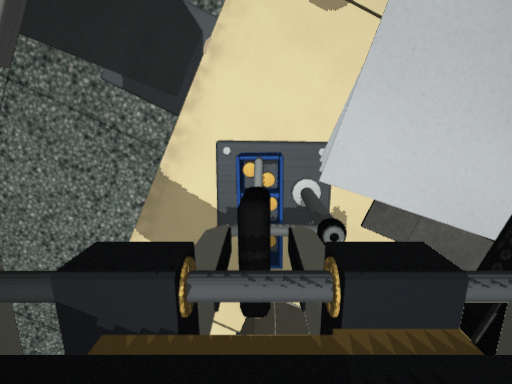

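```bash
python3 -m pendant '[[[-1,-6,0],0,160],[[-1,-10,0],0,160],[[-1,-12,0],0,160],[[-1,-15,0],0,160],[[-1,-20,0],0,160],[[0,-20,0],0,160],[[0,-10,0],0,100],[[0,0,0],0,0],[[0,0,0],0,0]]' ; python3 -c "
from h import *
rep()
grab('wrist','pics/w13.png');f=grab('side');cv2.imwrite('pics/s13.png',cv2.resize(f['image'][140:260,195:315,::-1],None,fx=5,fy=5,interpolation=3))"
```

```text
clock: 24.9
tcp_pos: [0.4837, -0.1572, 0.2688]
tool_rot: [0.698, -0.682, -0.142, 0.169]
contact_force: [-0.2, -0.5, -0.8]
opening: 0.0541
clock 24.9 tcp [ 0.4837 -0.1572  0.2688] F [-0.2 -0.5 -0.8]
eye rel seat: along -0.0013 lat -0.0051 up 0.1021 | bottom along -0.0032 z 0.1771 | tote heading 25.9 tilt -1.4
1mm dirs: M^T e,n,up [[0.999, 0.007, -0.032], [-0.032, 0.03, -0.999], [-0.006, 1.0, 0.031]]
```

View pics/s13.png

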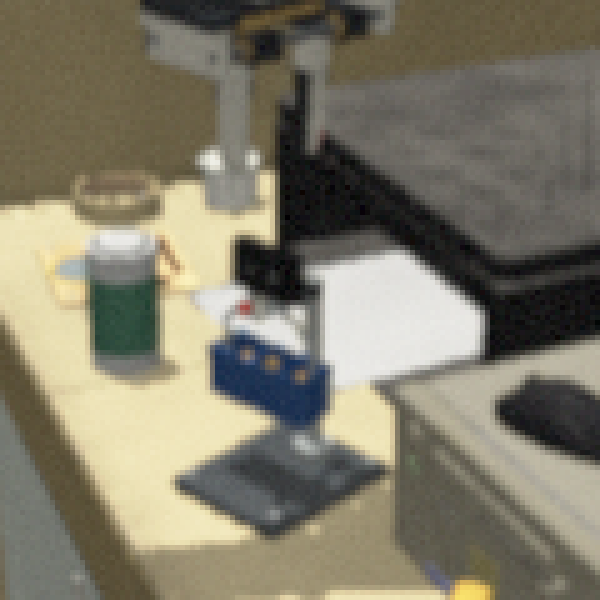

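View pics/w13.png

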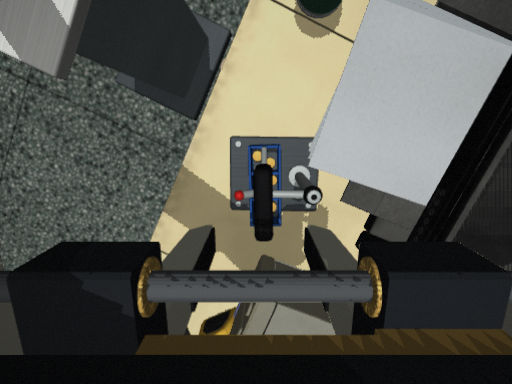

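```bash
python3 -m pendant '[[[6,0,20],0,0],[[8,0,30],3,0],[[10,0,35],3,0],[[10,0,35],3,0],[[10,0,30],3,0],[[8,0,20],3,0],[[6,0,10],3,0],[[0,0,0],3,0],[[0,0,0],0,0],[[0,0,0],0,0]]' ; python3 -c "
from h import *
rep()
grab('wrist','pics/w14.png')"
```

```text
clock: 26.0
tcp_pos: [0.4719, 0.0375, 0.2613]
tool_rot: [0.712, -0.701, 0.001, 0.044]
contact_force: [0.2, 0.1, -0.1]
opening: 0.0928
clock 26.0 tcp [0.4719 0.0375 0.2613] F [ 0.2  0.1 -0.1]
eye rel seat: along 0.0695 lat 0.1765 up 0.0946 | bottom along 0.0654 z 0.1697 | tote heading 4.1 tilt -3.2
1mm dirs: M^T e,n,up [[0.929, -0.365, -0.063], [-0.052, 0.039, -0.998], [0.366, 0.93, 0.018]]
```

View pics/w14.png

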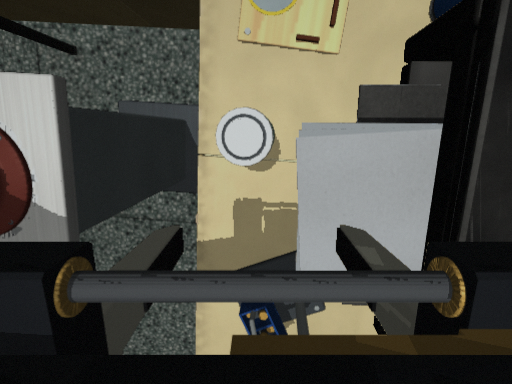

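```bash
python3 -m pendant '[[[0,45,0],0,0],[[0,45,0],0,0],[[0,0,0],0,0]]'; python3 -c "
from h import *
print(q2R(status.state()['tool_rot'])[:,1].round(4))"; python3 -m pendant '[[[0,-10,0],0,0],[[0,-10,0],0,0],[[0,-10,0],0,0],[[0,-10,0],0,0],[[0,-10,0],0,0],[[0,-10,0],0,0],[[0,-10,0],0,0],[[0,0,0],0,0]]'; python3 -c "
from h import *
print(q2R(status.state()['tool_rot'])[:,1].round(4))"
```

```text
clock: 26.35
tcp_pos: [0.4681, 0.037, 0.1707]
tool_rot: [0.712, -0.701, -0.001, 0.042]
contact_force: [-1.4, 0.5, 0.8]
opening: 0.093
[-0.0582  0.0139 -0.9982]
clock: 27.15
tcp_pos: [0.4813, 0.0332, 0.2647]
tool_rot: [0.713, -0.701, -0.01, 0.03]
contact_force: [-0.1, 0.6, 0.1]
opening: 0.093
[-0.0283  0.0165 -0.9995]
```

```bash
python3 -m pendant '[[[0,45,0],0,0],[[0,35,0],0,0],[[0,0,0],0,0]]'; python3 -c "
from h import *
print(q2R(status.state()['tool_rot'])[:,1].round(4))"; python3 -m pendant '[[[0,-10,0],0,0],[[0,-10,0],0,0],[[0,-10,0],0,0],[[0,-10,0],0,0],[[0,-10,0],0,0],[[0,-10,0],0,0],[[0,0,0],0,0]]'; python3 -c "
from h import *
s=status.state();print(q2R(s['tool_rot']).round(4))
f=grab('wrist','pics/w15.png')"
```

```text
clock: 27.45
tcp_pos: [0.4845, 0.0342, 0.1905]
tool_rot: [0.713, -0.7, -0.016, 0.024]
contact_force: [-0.4, -0.2, 0.5]
opening: 0.093
[-0.0112  0.0182 -0.9998]
clock: 28.15
tcp_pos: [0.4924, 0.0324, 0.2727]
tool_rot: [0.714, -0.7, -0.025, 0.014]
contact_force: [0.0, -0.0, -0.9]
opening: 0.0929
[[ 0.9984  0.0151 -0.0547]
 [ 0.0544  0.0206  0.9983]
 [ 0.0162 -0.9997  0.0197]]
```

View pics/w15.png

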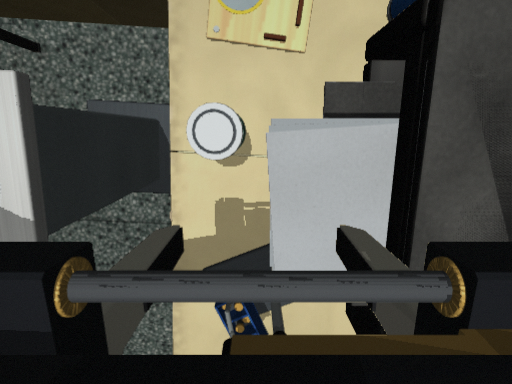

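```bash
python3 -c "
from h import *
f=grab('wrist');s=status.state();M=q2R(s['tool_rot'])
t=onz(f,216,131.5,.112);print(t,np.linalg.norm(onz(f,187,131,.112)-onz(f,245,131,.112)));t[2]=.062
print(M.T@(t-s['tcp_pos']),s['tcp_pos'])"
```

```text
[0.44422551 0.0931044  0.112     ] 0.06319250166170177
[-0.04648183  0.20935141  0.05911384] [0.49138789 0.03238731 0.27073946]
```

```bash
python3 -m pendant '[[[-12,0,15],0,0],[[-14,0,18],0,0],[[-12,0,16],0,0],[[-6,10,8],0,0],[[0,30,0],0,0],[[0,30,0],0,0],[[0,10,0],0,0],[[0,0,0],0,0]]'; python3 -c "
from h import *
s=status.state();M=q2R(s['tool_rot']);print(M.round(3),s['tcp_pos'],M.T@(np.array([.446,.093,.061])-s['tcp_pos']))"
```

```text
clock: 29.05
tcp_pos: [0.4433, 0.0906, 0.1913]
tool_rot: [0.714, -0.7, -0.024, 0.014]
contact_force: [0.4, -0.2, 0.4]
opening: 0.0929
[[ 0.998  0.014 -0.055]
 [ 0.054  0.021  0.998]
 [ 0.015 -1.     0.02 ]] [0.44326264 0.09055392 0.19134301] [ 0.00093641  0.13039102 -0.00028561]
```

```bash
python3 -m pendant '[[[1,15,0],0,0],[[0,30,0],0,0],[[0,30,0],0,0],[[0,25,0],0,0],[[0,15,0],0,0],[[0,7,0],0,0],[[0,2,0],0,0],[[0,0,0],0,0]]'; python3 -c "
from h import *
s=status.state();M=q2R(s['tool_rot']);print(M.round(3),s['tcp_pos'],M.T@(np.array([.446,.093,.061])-s['tcp_pos']))
grab('wrist','pics/w16.png')"
```

```text
clock: 29.85
tcp_pos: [0.4532, 0.0943, 0.0693]
tool_rot: [0.715, -0.699, -0.028, 0.009]
contact_force: [-0.7, -0.3, 0.3]
opening: 0.0928
[[ 0.998  0.026 -0.054]
 [ 0.053  0.023  0.998]
 [ 0.027 -0.999  0.022]] [0.45323749 0.09432654 0.06926209] [-0.00752157  0.00803649 -0.00111524]
```

View pics/w16.png

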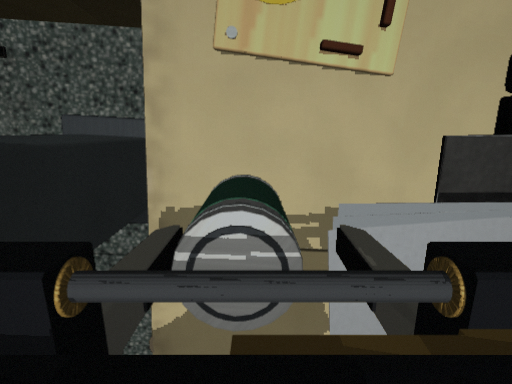

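```bash
python3 -m pendant '[[[-4,3,0],0,0],[[-4,3,-1],0,0],[[0,0,0],0,0],[[0,0,0],0,0]]'; python3 -c "
from h import *
f=grab('wrist');s=status.state();M=q2R(s['tool_rot']);print(M.round(3),s['tcp_pos'],M.T@(np.array([.446,.093,.061])-s['tcp_pos']))"
```

```text
clock: 30.3
tcp_pos: [0.4463, 0.0932, 0.065]
tool_rot: [0.715, -0.698, -0.03, 0.008]
contact_force: [-0.3, 0.2, 0.0]
opening: 0.0929
[[ 0.998  0.031 -0.054]
 [ 0.053  0.024  0.998]
 [ 0.032 -0.999  0.023]] [0.44613772 0.09317213 0.06493701] [-0.0002734   0.00392548 -0.00025404]
```

```bash
python3 -m pendant '[[[0,0,0],0,120],[[0,0,0],0,255],[[0,0,0],0,255],[[0,0,0],0,255],[[0,0,0],0,255],[[0,0,0],0,255],[[0,0,0],0,255]]' 25; python3 -m pendant '[[[0,-30,0],0,255],[[0,-40,0],0,255],[[0,-20,0],0,255],[[0,0,0],0,255]]'; python3 -c "
from h import *
s=status.state();M=q2R(s['tool_rot']);print(M.round(3),s['tcp_pos'],M.T@(np.array([.457,.281,.17])-s['tcp_pos']))"
```

```text
clock: 31.05
tcp_pos: [0.443, 0.093, 0.0647]
tool_rot: [0.715, -0.699, -0.028, 0.01]
contact_force: [-1.4, 0.4, 1.6]
opening: 0.0624
clock: 31.45
tcp_pos: [0.4426, 0.0906, 0.1558]
tool_rot: [0.715, -0.699, -0.028, 0.01]
contact_force: [0.8, 0.7, -3.1]
opening: 0.0624
[[ 0.998  0.026 -0.054]
 [ 0.053  0.023  0.998]
 [ 0.027 -0.999  0.022]] [0.44261766 0.0905942  0.15584237] [ 0.02486785 -0.00938853  0.18961831]
```

```bash
python3 -m pendant '[[[2,0,15],0,255],[[3,0,25],0,255],[[3,0,30],0,255],[[4,0,30],0,255],[[4,0,30],0,255],[[4,0,25],0,255],[[3,0,15],0,255],[[2,0,8],0,255],[[0,0,0],0,255],[[0,0,0],0,255]]'; python3 -c "
from h import *
s=status.state();M=q2R(s['tool_rot']);print(M.round(3),s['tcp_pos'],M.T@(np.array([.457,.281,.1])-s['tcp_pos']))
grab('wrist','pics/w17.png');f=grab('side');cv2.imwrite('pics/s17.png',cv2.resize(f['image'][140:260,195:315,::-1],None,fx=5,fy=5,interpolation=3))"
```

```text
clock: 32.45
tcp_pos: [0.4575, 0.2705, 0.1472]
tool_rot: [0.711, -0.702, -0.022, 0.01]
contact_force: [0.4, -0.2, -3.1]
opening: 0.0623
[[ 0.999  0.016 -0.046]
 [ 0.046  0.013  0.999]
 [ 0.017 -1.     0.012]] [0.45751376 0.27045145 0.14716367] [-0.00082943  0.04728305  0.00997866]
```

View pics/w17.png

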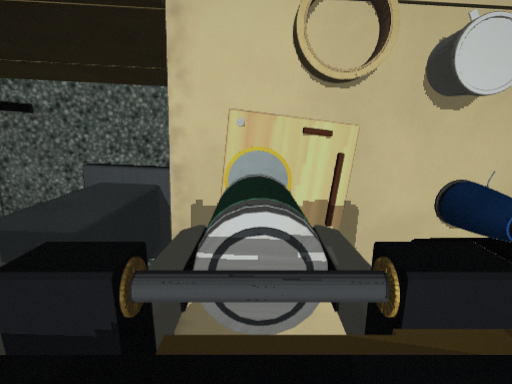

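View pics/s17.png

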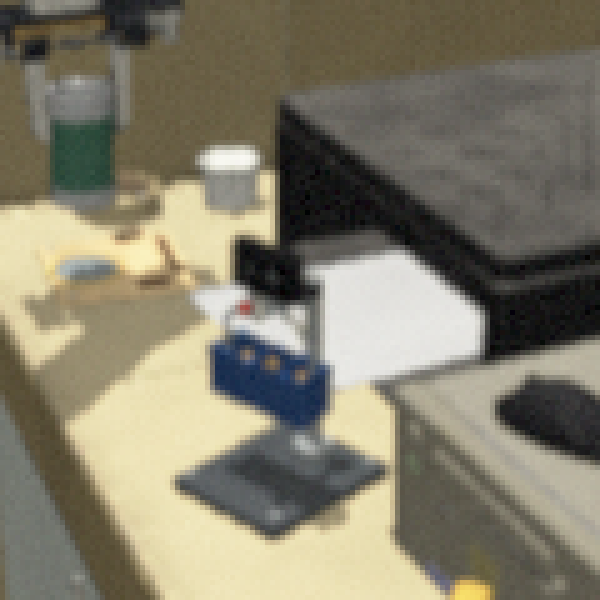

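```bash
python3 -c "
from h import *
f=grab('wrist');s=status.state();M=q2R(s['tool_rot'])
t=onz(f,261,267,s['tcp_pos'][2]-.0647+.112);print(t,s['tcp_pos'],M.T@(t-s['tcp_pos']))
u=onz(f,261,182,.006)
print('mark',[onz(f,*q,.006).round(4) for q in [(223,180),(292,180),(258,147)]])
print(proj(f,[.457,.281,.006]))
b=[onz(f,*q,.006).round(4) for q in[(230,109),(358,125)]];print(b)"
```

```text
[0.45752015 0.27565567 0.19506037] [0.45784002 0.27038745 0.14776037] [ 0.00076139 -0.04722041  0.00589913]
mark [array([0.421 , 0.2804, 0.006 ]), array([0.4949, 0.2834, 0.006 ]), array([0.4569, 0.3168, 0.006 ])]
[256.66158895 180.75789047]
[array([0.427 , 0.3535, 0.006 ]), array([0.559 , 0.3435, 0.006 ])]
```

```bash
python3 -m pendant '[[[0,5,4],0,255],[[0,12,3],0,255],[[0,18,1],0,255],[[0,14,0],0,255],[[0,7,0],0,255],[[0,3,0],0,255],[[0,0,0],0,255]]'; python3 -c "
from h import *
s=status.state();M=q2R(s['tool_rot']);print(M.round(3),s['tcp_pos'],M.T@(np.array([.4575,.2785,.0707])-s['tcp_pos']))
grab('wrist','pics/w18.png')"
```

```text
clock: 33.3
tcp_pos: [0.4591, 0.2779, 0.0847]
tool_rot: [0.712, -0.702, -0.021, 0.008]
contact_force: [0.0, -0.0, -2.2]
opening: 0.0627
[[ 0.999  0.018 -0.041]
 [ 0.041  0.014  0.999]
 [ 0.018 -1.     0.013]] [0.45914992 0.27786941 0.08472275] [-0.00188198  0.01399813  0.00051771]
```

View pics/w18.png

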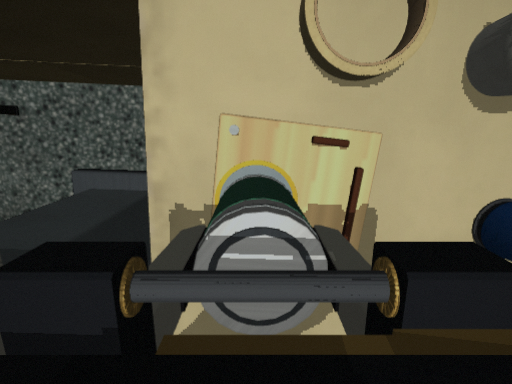

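```bash
python3 -m pendant '[[[-2,5,0],0,255],[[0,5,0],0,255],[[0,2,0],0,255],[[0,0,0],0,255]]'; python3 -c "
from h import *
s=status.state();M=q2R(s['tool_rot']);print(s['tcp_pos'],M.T@(np.array([.4575,.2785,.0707])-s['tcp_pos']))"
```

```text
clock: 33.75
tcp_pos: [0.4585, 0.2787, 0.0736]
tool_rot: [0.712, -0.701, -0.022, 0.007]
contact_force: [-0.1, -0.2, -2.7]
opening: 0.0621
[0.45846419 0.27870832 0.0735539 ] [-0.00103479  0.00282885 -0.00021139]
```

```bash
python3 -m pendant '[[[-1,2,0],0,255],[[0,1,0],0,255]]'; python3 -m pendant '[[[0,1,0],0,255],[[0,0,0],0,255]]';python3 -c "
from h import *
grab('wrist','pics/w19.png')"
```

```text
clock: 33.95
tcp_pos: [0.4575, 0.2787, 0.0709]
tool_rot: [0.712, -0.701, -0.022, 0.007]
contact_force: [-2.8, -1.4, 5.3]
opening: 0.0623
clock: 34.15
tcp_pos: [0.4577, 0.2787, 0.0712]
tool_rot: [0.713, -0.701, -0.022, 0.006]
contact_force: [0.2, 0.6, -2.2]
opening: 0.0627
```

View pics/w19.png

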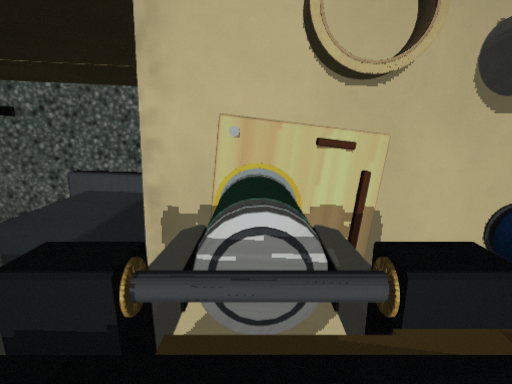

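```bash
python3 -m pendant '[[[0,1,0],0,255],[[0,0,0],0,150],[[0,0,0],0,60],[[0,0,0],0,0],[[0,0,0],0,0],[[0,-10,0],0,0],[[0,-20,0],0,0],[[0,-25,-5],0,0],[[0,-30,-15],0,0],[[0,-30,-20],0,0]]'; python3 -m pendant '[[[0,-30,-20],0,0],[[0,-10,-10],0,0],[[0,0,0],0,0],[[0,0,0],0,0]]'; python3 -c "
from h import *
grab('wrist','pics/w20.png')
a=cv2.imread('pics/w20.png');cv2.imwrite('pics/w20c.png',cv2.resize(a[60:230,160:360],None,fx=3.5,fy=3.5,interpolation=3))
f=grab('side');cv2.imwrite('pics/s20.png',cv2.resize(f['image'][140:260,195:315,::-1],None,fx=5,fy=5,interpolation=3))"
```

```text
clock: 35.2
tcp_pos: [0.4555, 0.2391, 0.1876]
tool_rot: [0.713, -0.701, -0.023, 0.01]
contact_force: [1.3, -0.1, 0.3]
opening: 0.0928
clock: 35.6
tcp_pos: [0.4583, 0.2062, 0.2339]
tool_rot: [0.714, -0.7, -0.026, 0.005]
contact_force: [-0.7, 0.7, 0.4]
opening: 0.0928
```

View pics/w20.png

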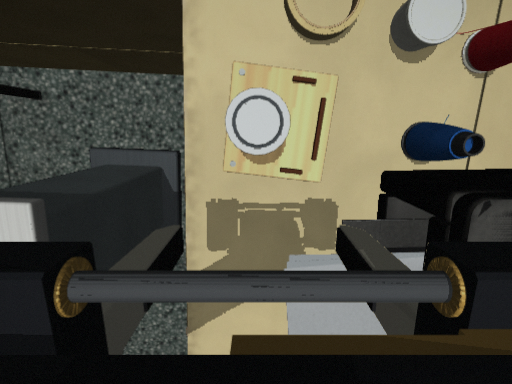

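View pics/s20.png

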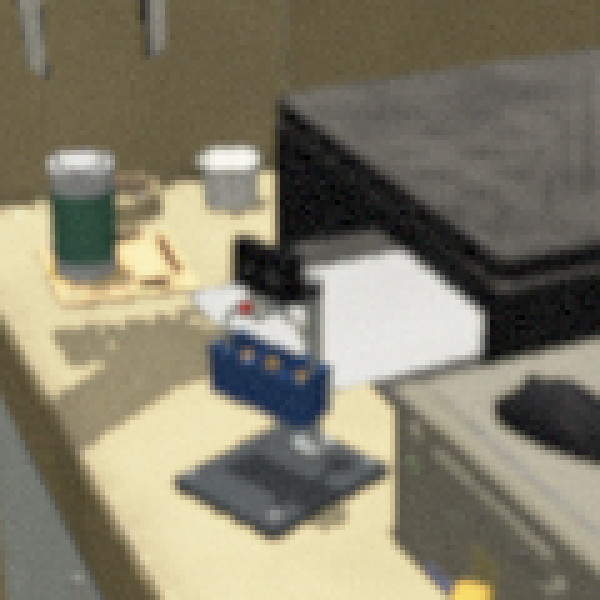

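```bash
python3 - <<'E'
from h import *
np.set_printoptions(precision=4,suppress=True)
f=grab("wrist");im=f["image"]
g=cv2.cvtColor(im,cv2.COLOR_RGB2HSV);m=((g[...,1]<60)&(g[...,2]>90)).astype(np.uint8);m[:80]=0;m[165:]=0;m[:,:215]=0;m[:,300:]=0
c=max(cv2.findContours(m,0,2)[0],key=cv2.contourArea);(u,v),r=cv2.minEnclosingCircle(c);print(u,v,r)
t=onz(f,u,v,.118);print("tin",t,"diam",np.linalg.norm(onz(f,u-r,v,.118)-onz(f,u+r,v,.118)))
b=np.array([onz(f,*p,.006) for p in [(234,62),(338,74),(321,182),(223,171)]]);ctr=b.mean(0)
ux=b[1]+b[2]-b[0]-b[3];ux/=np.linalg.norm(ux);print("board",ctr,"yaw",np.degrees(np.arctan2(ux[1],ux[0])),"mark",ctr-.03*ux,"err",(t-(ctr-.03*ux))[:2])
E
```

```text
258.53369140625 120.87062072753906 33.96039581298828
tin [0.4575 0.2794 0.118 ] diam 0.06365641828975609
board [0.4875 0.2792 0.006 ] yaw -3.8045862337685903 mark [0.4576 0.2812 0.006 ] err [-0.0001 -0.0018]
```

View pics/w20c.png

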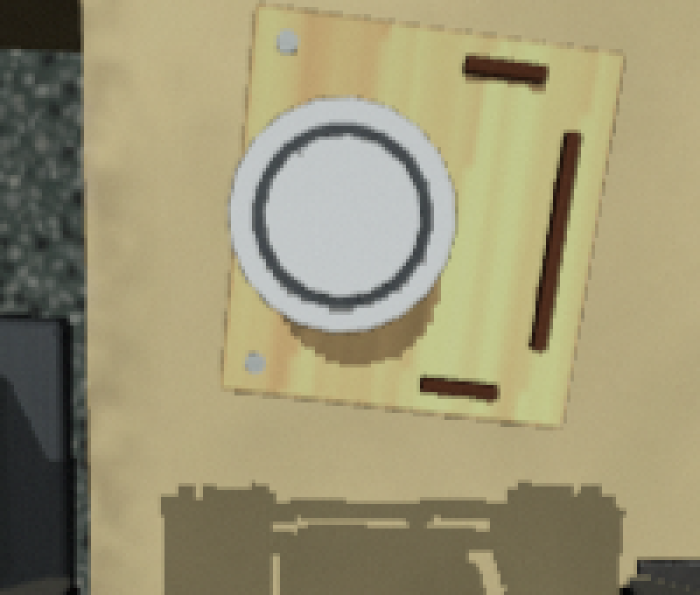

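```bash
python3 -c "
from station import job;print(job.sign_off())"
```

```text
the job is handed in; nothing more can be done
None
```

The job is done and handed in at about 36 s: the tote hangs on the hook and the tin is back on its mark. I stood the tin aside near (0.445, 0.093), hung the tote by its arched handle on the hook, then returned the tin. The forces read after each call were small, with the largest components about 7–8 N.

**Last checks:**
- **Tin:** it stands upright on its mark, measured about 2 mm off centre, which is also about the camera calibration's accuracy.
- **Tote:** the side view after the gripper withdrew, and again just before sign-off, shows it hanging upright and still. At release the handle was within about 1 mm of the seat. The gripper was clear of everything.
- **Other things:** the tape roll, tub and blue cone show no visible change in the pictures. I did not measure them, and I did not check the stapler or tape measure specifically.

**What went less well:**
- **Re-gripped tin:** my first grip was about 7 mm off centre and nudged the tin roughly 3 mm towards the tote. I opened and gripped again, and the tote had not moved.
- **Tool tilt:** the tool drifted up to about 3.7° off vertical between moves. I reduced the drift before the last grip, and it did not affect either placing.

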